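# Snap the tuner module into the wireless receiver

## Task

Pick up the green circuit board by its heat sink, lift it off the mat and set it in the open receiver so that its four holes sit over the four white snap standoffs, either way round. Then press it down gently and evenly, working round its corners, until every standoff has clicked through and the board is fully home, and let go. Do not force it (it is fragile) or tip it steeply over the receiver, and leave the belt-pack transmitter, the screwdriver and the roll of tape where they are.

Things in the scene. Friction and masses are not known exactly. Their poses are not given: they have to be found in the camera images.
- heatsink (a point): Centre of the finned aluminium heat sink on the middle of the green circuit board: 28 mm (board x) by 60 mm (board y), 40 mm tall; grip it across the 28 mm. This point is half-way up, 20 mm above the board's top face, 25 mm above its underside, on its vertical centre line; axes are the board's, z up
- board: Green circuit board 120 x 160 x 5 mm (its x, y, z), about 0.22 kg, flat on the mat at first; origin: centre of its underside. Square through holes 11 x 11 mm centred at x +-45, y +-65 mm. Copper spots on top at x +-45, y +-40 mm are bare places to press, each loading mostly its own standoff. Parts on it other than the heat sink are under 10 mm tall. Half a turn makes no difference
- mat: Thin blue mat fixed to the table, 150 x 190 x 4 mm, on which the board lies at first; origin: centre of its underside
- receiver: Black open-topped wireless receiver, fixed, 200 x 230 x 40 mm (its x, y, z; walls 4 mm); origin: centre of its underside, on the table, z up. Two stub aerials at its +x corners lean outward and rise to 105 mm. Inside, on an dark grey deck, are four white nylon snap standoffs at the receiver's x +-45, y +-65 mm, 18 mm across at the seat
- rim (a point): Centre of the receiver's open top, 40 mm above the table. The flat seats of the four standoffs, where the board's underside must end, share one height that a screw sets anew on each unit: 27 to 37 mm above the table, NOT measured, so to be found by feel. A pointed tip rises 19 mm above each seat: 3 mm across at the top, 8 mm across from 13 mm above the seat down
- snaps (a point): Same point as the rim centre; how a standoff acts: two sprung barbs, 15 mm over both, 7 mm above the seat, stop a laid-on board about 11 mm above the seats. About 6 to 8 N on a standoff pushes it past its barbs; within 1.5 mm of the seat they spring out over the board with a click and hold it. On the seats it stops hard.
- mounts (a joint): How far the dark grey deck with the standoffs gives downward, in m, on its stiff rubber mounts: 0 = unloaded, 1 mm for every 25 N on the board. Pressing so hard that it gives more than 1.2 mm (30 N) counts as forcing the board
- pin1 (a joint): Sprung brass contact pin (4 mm across, weak, under 0.5 N) on the deck by the standoff at the receiver's x = -45, y = -65 mm; it stands 3 mm above the seat. Value in m: 0 = up, about 0.003 = pressed right down by a board that is fully home on that standoff
- pin2 (a joint): Sprung brass contact pin (4 mm across, weak, under 0.5 N) on the deck by the standoff at the receiver's x = -45, y = +65 mm; it stands 3 mm above the seat. Value in m: 0 = up, about 0.003 = pressed right down by a board that is fully home on that standoff
- pin3 (a joint): Sprung brass contact pin (4 mm across, weak, under 0.5 N) on the deck by the standoff at the receiver's x = +45, y = -65 mm; it stands 3 mm above the seat. Value in m: 0 = up, about 0.003 = pressed right down by a board that is fully home on that standoff
- pin4 (a joint): Sprung brass contact pin (4 mm across, weak, under 0.5 N) on the deck by the standoff at the receiver's x = +45, y = +65 mm; it stands 3 mm above the seat. Value in m: 0 = up, about 0.003 = pressed right down by a board that is fully home on that standoff
- beltpack: Grey belt-pack transmitter lying flat on the table, 60 x 90 x 24 mm, a bystander; origin at the centre of its underside
- screwdriver: Red-handled screwdriver lying on the table beyond the work, a bystander; origin under its middle
- tape: Roll of black tape lying flat, 90 mm across, 25 mm tall, a bystander; origin at the centre of its underside

How it is judged:
By the outcome, as a careful person would: the job done as asked, in the order asked, and still so for the second after the job is handed in, with the robot touching nothing.
It also fails if it takes over 72 s, if anything falls off the work surface, if the arm or the gripper's body presses on something with over 40 N, if the wrist force passes 120 N, or if a joint passes its speed limit or range.

## Robot

A 7-joint arm with a two-finger parallel gripper is mounted at the origin on the work surface. World frame = base frame: x ahead of the robot, y to its left, z up, the work surface at z = 0. Lengths are in m, angles in rad, forces in N, time in s.
With the tool pointing down it reaches from about 0.35 to 0.9 m from the base axis. Payload 8.1 kg.
Tool frame: the origin (TCP) lies on the centre line of the jaws, within the pads' length; the fingertips stand ahead of it and the grasp point (between the pads) lies 2 mm behind it (tip_reach is the x of the fingertips in the tool frame, in m); x points along the fingers, y is the direction in which the jaws open and shut, and the axes are right-handed (so a half turn about x gives the same grasp; the last joint's range is limited). The gripper opens to 92 mm and grips with 3 to 60 N. Pads are 19 mm wide; open, the fingers measure 130 mm over their backs; the gripper's body (75 mm by 190 mm) begins 47 mm behind the grasp point.
Start: joints at [-1.413, 0.434, 0.025, 1.573, -0.012, 1.134, -0.075], TCP at [0.161, 0.604, 0.244] pointing down, gripper open.
Joint ranges: [-2.62, 2.62], [-0.44, 2.09], [-1.27, 1.32], [0.08, 2.57], [-1.32, 4.46], [0.12, 2], [-2.74, 2.74]. Speed limits (rad/s): [2.22, 2.22, 3.01, 3.01, 3.14, 3.14, 3.14].

## Interface

Orientations are given as a rotation vector (axis times angle).
In Python, from cell import * gives the robot as it stands.
- The arm moves only by the shell command python3 -m inch 'ROWS' [OPENING] [FORCE]. ROWS is JSON, a list of rows, each a list of 2 entries, a list of its own where there are three numbers: the shift along the tool's x, y, z normalised to -1 to 1, where 1 is 200 mm, then the turn about the tool's x normalised to -1 to 1, where 1 is 45 degrees. In form: [[[x, y, z], roll], ...]. A call has exactly 10 rows; each row shifts and turns the commanded pose from where the row before left it, along the tool's axes as they then stand; what a row does not reach is not made up. A row lasts 1/12 s, in which the tool goes at most 41.7 mm and 7.16 degrees, less where a joint would pass 70% of its speed; a pose out of reach is approached as far as the arm can. A call with a number of a shift or a turn outside -1 to 1 is refused whole. A call with a gripper value outside its range is refused whole. OPENING is the closure, from 0 (fully open) to 1 (shut), set as the call begins (- or left out, the last holds). The fingers move at their own pace and stop on an object; FORCE is the grip in N (left out, the last holds). Time passes only in rows, so rows that do not move let the fingers close, or fill a call up. It gives the time, the measured TCP pose, the force and the opening at its end, in the units of the state.
- observe(): the state, without advancing time (a new reading comes with each control period).
- get_image(name): name is "scene" or "top" or "wrist"; returns a dict with "image" (384x512x3 uint8, red, green, blue), "range_z" (384x512 float32, m along the optical axis (not along the pixel's ray), 0 where there is no reading), "fx", "fy", "cx", "cy" (pixels), "D" ([k1, k2, p1, p2, k3] as OpenCV has them; the pictures are not rectified), "position" and "attitude" of the camera in the world. Camera axes: x right, y down, z forward; pixel columns grow to the right and rows downward; lengths in m; the calibration is good to about 2 mm. A picture is of the moment at which its call begins.
- sign_off(): hands the job in, once; it reports no verdict.
The state is a dict: "clock": time; "joints": joint angles; "dq": joint speeds; "joint_efforts": joint torques, N m; "position": TCP position; "ee_rot": TCP orientation; "force": force on the tool from outside, world axes, zero at the start; "ft_torque": the same for the moment, N m; "width": opening from 0.0 (shut) to 1.0 (fully open).
Only numpy, scipy, OpenCV 4.12 (cv2) and the standard library are available. Lean on these libraries where they do the work, as an engineer would, in place of code of your own. Each camera call takes 0.05 s, during which the arm holds its last target. There are 200 camera calls.

## Working session

There is one attempt and no reset: what is moved stays moved. The work goes in short steps, Python scripts to look and compute and a shell command to move; the robot and the scene stay as the last step left them, time stands still between calls to the robot, and variables do not carry over. Pictures are saved under pics/ and viewed, about 8 in all and at most 12, crops included, and the job is handed in when it is done.

```bash
ls; mkdir -p pics; cat > h.py <<'E'
from cell import *
import numpy as np, cv2
from scipy.spatial.transform import Rotation as R
def save(name,fn):
    d=get_image(name); cv2.imwrite('pics/'+fn,d['image'][:,:,::-1]); np.save('pics/'+fn+'.npy',d,allow_pickle=True); return d
def att(d):
    a=np.array(d['attitude'],float)
    return a if a.shape==(3,3) else R.from_rotvec(a).as_matrix()
def world(d):
    h,w=d['range_z'].shape
    u,v=np.meshgrid(np.arange(w),np.arange(h))
    K=np.array([[d['fx'],0,d['cx']],[0,d['fy'],d['cy']],[0,0,1.]])
    p=cv2.undistortPoints(np.stack([u,v],-1).reshape(-1,1,2).astype(float),K,np.array(d['D'],float)).reshape(h,w,2)
    z=d['range_z'][...,None]
    c=np.concatenate([p*z,z],-1)
    return c@att(d).T+np.array(d['position'])
E
python3 - <<'E'
from h import *
o=observe(); print(o)
for n in('top','scene'):
    d=save(n,n+'1.png'); print(n,d['position'],d['attitude'],d['fx'],d['D'])
a=cv2.imread('pics/top1.png');cv2.imread('pics/scene1.png')
E
```

```text
pics
{'clock': 0.0, 'joints': array([-1.41260032,  0.43519553,  0.02500341,  1.57412041, -0.01158286,
        1.13402025, -0.07510876]), 'dq': array([-7.41368932e-04, -3.83584528e-04, -1.25209151e-03, -6.52336453e-04,
        1.49381257e-04,  7.33913672e-05, -4.93040865e-04]), 'joint_efforts': array([ 1.67068833e-04, -6.67840648e+01,  9.85529758e-01, -3.14462328e+01,
       -6.03647414e-02,  4.28005157e-02,  1.84275282e-04]), 'position': array([0.16110305, 0.60335804, 0.24295337]), 'ee_rot': array([ 0.20354423,  1.56111177, -0.20606093]), 'force': array([ 0.17926193,  0.44885331, -0.33735912]), 'ft_torque': array([ 0.00255025, -0.02110621, -0.00394078]), 'width': 0.9963935622663816}
top [ 0.43169143 -0.05692992  1.27940888] [-2.16823688  2.14238741 -0.12250295] 467.68138105393103 [0.06118226 0.         0.         0.         0.        ]
scene [1.14505126 0.35294244 0.86367841] [-1.2779027  -2.36435472  0.86963092] 393.42594421369375 [-0.02834311  0.          0.          0.          0.        ]
```

View pics/top1.png

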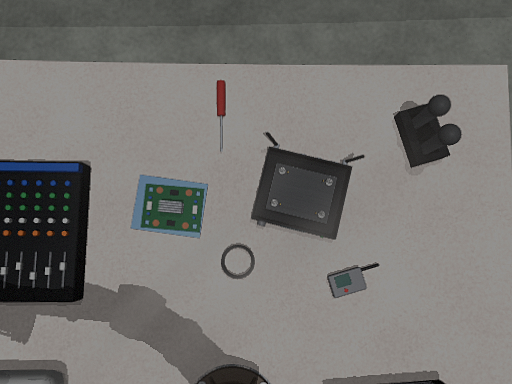

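The top view shows the board on the mat at about (171,207), with its heat sink at (171,206). The receiver is at about (301,193) with standoffs at (282,171), (329,182), (322,215) and (274,203). The tape is at (238,261), the belt-pack at (347,281) and the screwdriver at (221,115).

```bash
python3 - <<'E'
from h import *
d=np.load('pics/top1.png.npy',allow_pickle=True).item()
W=world(d); im=d['image'].astype(int); r,g,b=im[...,0],im[...,1],im[...,2]
reg=np.zeros(r.shape,bool); reg[165:250,120:220]=1
def rect(m,nm):
    P=W[m]; (c,s,a)=cv2.minAreaRect(P[:,:2].astype(np.float32)); print(nm,m.sum(),'c',np.round(c,4),'s',np.round(s,4),'a',round(a,2),'z',np.round(np.percentile(P[:,2],[5,50,95]),4),'mean',P[:,:2].mean(0))
rect(reg&(W[...,2]>.006)&(W[...,2]<.06)&((g>b+10)|(W[...,2]>.012)),'board')
rect(reg&(W[...,2]>.036),'sink')
rect(reg&(b>g+15)|(reg&(W[...,2]>.006)&(W[...,2]<.06)),'mat')
reg=np.zeros(r.shape,bool); reg[140:245,245:358]=1
m=reg&(W[...,2]>.034)&(W[...,2]<.045); 
m=cv2.morphologyEx(m.astype(np.uint8),cv2.MORPH_OPEN,np.ones((2,2)))>0
rect(m,'recv')
reg[:]=0; reg[160:225,262:340]=1
m=(reg&(r>110)).astype(np.uint8); n,l,st,ce=cv2.connectedComponentsWithStats(m)
for i in range(1,n):
    if st[i,4]>6:
        q=l==i; print(ce[i],st[i,4],W[q].mean(0),W[q][:,2].min(),W[q][:,2].max())
print('table',np.median(W[100:120,300:400,2]))
deck=W[185:200,295:310]; print('deck',np.median(deck[...,2]))
a=d['image'][150:250,115:360,::-1]; a=cv2.resize(a,None,fx=3.2,fy=3.2,interpolation=cv2.INTER_CUBIC); cv2.imwrite('pics/crop1.png',a)
E
```

```text
board 1906 c [0.5362 0.1683] s [0.1637 0.118 ] a 85.42 z [0.0064 0.0096 0.046 ] mean [0.53538313 0.17125692]
sink 198 c [0.4985 0.069 ] s [0.2821 0.0409] a 70.31 z [0.0382 0.0479 1.2794] mean [0.51673977 0.12923918]
mat 3234 c [0.5405 0.1284] s [0.2213 0.3684] a 0.57 z [0.0005 0.0079 0.0362] mean [0.54189688 0.18157439]
recv 475 c [ 0.5816 -0.1851] s [0.2362 0.2116] a 76.66 z [-0.0011  0.0332  0.0428] mean [ 0.58716788 -0.18876611]
[262.6 162.6] 15 [ 0.66480261 -0.07359512 -0.00125272] -0.006583434334826999 0.0026139926338721864
[334.90909091 160.59090909] 22 [ 0.67248013 -0.27373642 -0.00094487] -0.005472454447222885 0.002660480976963253
[282.57142857 168.        ] 7 [ 0.64493844 -0.12734796  0.02978658] 0.0181374638613514 0.05104123989030329
[281.83333333 172.08333333] 12 [ 0.63319745 -0.12522815  0.0330219 ] 0.026800807326588183 0.0462022950435137
[328.36363636 183.72727273] 11 [ 0.58740685 -0.23302007  0.14479019] 0.025969934497659608 1.2794088770415393
[274.         202.82352941] 17 [ 0.54955065 -0.10461485  0.03518396] 0.02620985320188529 0.04971169763414229
[321.21428571 215.57142857] 14 [ 0.51698812 -0.22995035  0.03630971] 0.029650402334056913 0.05095442375358661
[268.   223.75] 8 [ 0.49537596 -0.09000188 -0.00090926] -0.00570826368723254 0.004379090863910529
table -0.00011824397759974126
deck 0.020687512766996097
```

View pics/crop1.png

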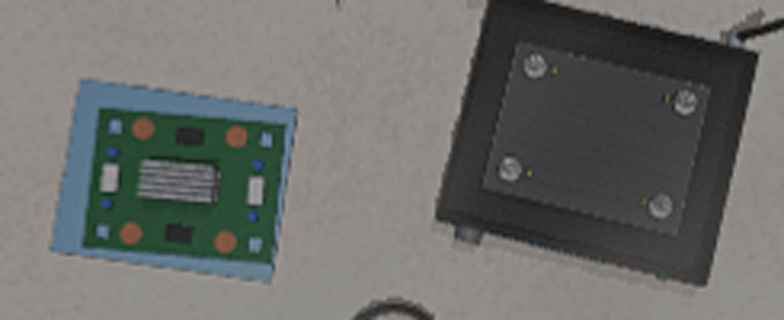

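View pics/scene1.png

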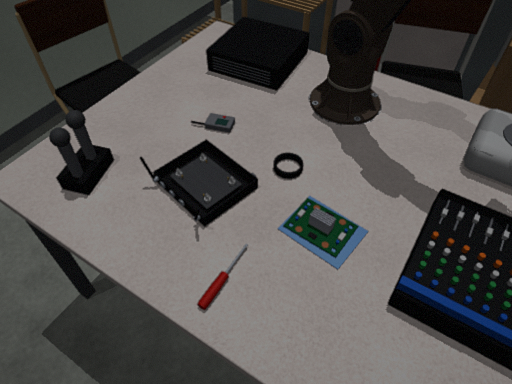

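The crop shows the board's holes at crop pixels (116,127), (266,140), (103,231) and (256,244), and the standoffs at (535,65), (685,101), (510,168) and (660,205). The scene view confirms that nothing stands between the board and the receiver, and that the aerials are on the far side of the receiver, away from the robot.

```bash
cat >> h.py <<'E'
def ray(d,uv,z):
    K=np.array([[d['fx'],0,d['cx']],[0,d['fy'],d['cy']],[0,0,1.]])
    p=cv2.undistortPoints(np.array(uv,float).reshape(-1,1,2),K,np.array(d['D'],float)).reshape(-1,2)
    v=np.c_[p,np.ones(len(p))]@att(d).T; c=np.array(d['position'])
    return (c+v*((z-c[2])/v[:,2])[:,None])[:,:2]
L=np.array([[45,65],[45,-65],[-45,65],[-45,-65]])/1000
def fit(P,L=L):
    c=P.mean(0); l=L.mean(0); A=P-c; B=L-l
    a=np.arctan2((B[:,0]*A[:,1]-B[:,1]*A[:,0]).sum(),(A*B).sum())
    M=np.array([[np.cos(a),-np.sin(a)],[np.sin(a),np.cos(a)]])
    return c-M@l,np.degrees(a),np.linalg.norm(A-B@M.T,axis=1)*1000
E
python3 - <<'E'
from h import *
d=np.load('pics/top1.png.npy',allow_pickle=True).item()
f=lambda q:np.array(q)/3.2+[115,150]-[.34,.34]
B=f([(116,127),(266,140),(103,231),(256,244)]); S=f([(535,65),(685,101),(510,168),(660,205)])
print('board',fit(ray(d,B,.008)))
for z in(.03,.04): print('recv',z,fit(ray(d,S,z)))
im=d['image'].astype(int); W=world(d)
reg=np.zeros(im.shape[:2],bool); reg[165:250,120:220]=1
m=reg&(W[...,2]>.036)&(W[...,2]<.06)
v,u=np.nonzero(m); P=ray(d,np.c_[u,v],.049); print('sink',cv2.minAreaRect(P.astype(np.float32)),P.mean(0))
o=observe(); print(R.from_rotvec(o['ee_rot']).as_matrix(), o['position'])
E
```

```text
board (array([0.53599624, 0.17056204]), np.float64(-4.307884845346079), array([0.81501504, 0.78372455, 0.38758174, 0.52497728]))
recv 0.03 (array([ 0.58095434, -0.17796453]), np.float64(-13.255086426811799), array([0.43694794, 0.32043751, 0.56897041, 0.85566643]))
recv 0.04 (array([ 0.57975967, -0.17699579]), np.float64(-13.255086426811818), array([1.04818238, 0.65727683, 1.10637758, 1.39116703]))
sink ((0.5350949168205261, 0.16972343623638153), (0.061808232218027115, 0.028432192280888557), 85.4207534790039) [0.53539961 0.17008885]
[[-2.19900506e-04  2.57895911e-01  9.66172682e-01]
 [-1.38072757e-03  9.66171706e-01 -2.57895965e-01]
 [-9.99999023e-01 -1.39073271e-03  1.43622347e-04]] [0.16110291 0.60345473 0.24302976]
```

```bash
m='[[[0.02,-0.08,0.118],0],[[0.02,-0.08,0.118],0],[[0.02,-0.08,0.118],0],[[0.02,-0.08,0.118],0],[[0.02,-0.08,0.118],0],[[0.02,-0.08,0.118],0],[[0.02,-0.08,0.118],0],[[0.02,-0.08,0.118],0],[[0.02,-0.08,0.118],0],[[0.02,-0.08,0.118],0]]'; python3 -c "
import cell;print([ (n,getattr(cell,n)) for n in dir(cell) if 'tip' in n.lower() or 'reach' in n.lower()])"
python3 -m inch '[[[0.02,-0.08,0.118],0],[[0.02,-0.08,0.118],0],[[0.02,-0.08,0.118],0],[[0.02,-0.08,0.118],0],[[0.02,-0.08,0.118],0],[[0.02,-0.08,0.118],0],[[0.02,-0.08,0.118],0],[[0.02,-0.08,0.118],0],[[0.02,-0.08,0.118],0],[[0.02,-0.08,0.118],0]]' 0
```

```text
[('tip_reach', 0.017)]
clock: 0.93
position: [0.3485, 0.3871, 0.2034]
ee_rot: [0.204, 1.561, -0.205]
force: [-0.1, 1.1, 1.1]
width: 0.999
```

```bash

python3 -m inch '[[[0.02,-0.08,0.118],0],[[0.02,-0.08,0.118],0],[[0.02,-0.08,0.118],0],[[0.02,-0.08,0.118],0],[[0.02,-0.08,0.118],0],[[0.02,-0.08,0.118],0],[[0.02,-0.08,0.118],0],[[0.02,-0.08,0.118],0],[[0.02,-0.08,0.118],0],[[0.02,-0.08,0.118],0]]'
python3 -m inch '[[[0,0,0],0.147],[[0,0,0],0.147],[[0,0,0],0.147],[[0,0,0],0.147],[[0,0,0],0.147],[[0,0,0],0.147],[[0,0,0],0.147],[[0,0,0],0.147],[[0,0,0],0.147],[[0,0,0],0.147]]'
python3 -m inch '[[[0,0,0],0.147],[[0,0,0],0.147],[[0,0,0],0],[[0,0,0],0],[[0,0,0],0],[[0,0,0],0],[[0,0,0],0],[[0,0,0],0],[[0,0,0],0],[[0,0,0],0]]' 0.45
cat >> h.py <<'E'
def yaw(o):  # angle of tool y
    M=R.from_rotvec(o['ee_rot']).as_matrix(); return np.degrees(np.arctan2(M[1,1],M[0,1])),M
E
python3 - <<'E'
from h import *
o=observe(); print(o['position'],yaw(o),o['joints'],o['width'])
d=save('wrist','w1.png'); print(d['position'])
W=world(d); im=d['image'].astype(int)
z=W[...,2]; ok=d['range_z']>0
m=ok&(z>.042)&(z<.055); print(m.sum(),cv2.minAreaRect(W[m][:,:2].astype(np.float32)))
m=ok&(im[...,1]>im[...,2]+15)&(im[...,1]>im[...,0]+15)&(z<.03); print(m.sum(),cv2.minAreaRect(W[m][:,:2].astype(np.float32)),np.median(z[m]))
E
```

```text
clock: 1.77
position: [0.5352, 0.1718, 0.1633]
ee_rot: [0.204, 1.562, -0.205]
force: [0.4, 0.2, 1.0]
width: 0.998
clock: 2.6
position: [0.5344, 0.1729, 0.1634]
ee_rot: [1.098, 1.277, -1.099]
force: [0.2, -0.2, -1.0]
width: 0.996
clock: 3.43
position: [0.5347, 0.1729, 0.1638]
ee_rot: [1.264, 1.173, -1.264]
force: [-0.5, 0.2, 0.1]
width: 0.55
[0.53470374 0.1729216  0.16376758] (np.float64(-4.3079968397628425), array([[ 6.70904598e-05,  9.97174657e-01, -7.51178957e-02],
       [ 1.35900969e-04, -7.51179043e-02, -9.97174650e-01],
       [-9.99999989e-01,  5.66923110e-05, -1.40556697e-04]])) [-0.79527505  0.44567067  0.53729043  1.85956611 -0.28286267  0.91218963
 -0.20120023] 0.5496351874315327
[0.5395526  0.24623491 0.30436415]
1265 ((0.5357936024665833, 0.1733168214559555), (0.060560427606105804, 0.027932729572057724), 85.91919708251953)
13528 ((0.5356912612915039, 0.17345958948135376), (0.16007886826992035, 0.11947285383939743), 85.70892333984375) 0.008662396930418842
```

View pics/w1.png

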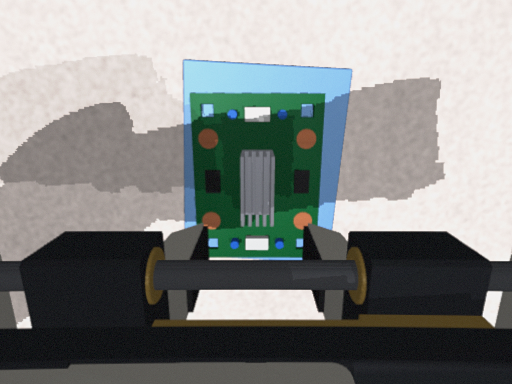

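The wrist view shows the board centred between the jaws, with the heat sink at (257,188). The wrist gives a board centre of (0.5357, 0.1734) and the top camera (0.536, 0.1706), which is within calibration. The sink measures 60.5 × 28 mm as expected, so I'm descending.

```bash

python3 -m inch '[[[0.064,0.005,0],0],[[0.064,0,0],0],[[0.064,0,0],0],[[0.064,0,0],0],[[0.064,0,0],0],[[0.064,0,0],0],[[0.064,0,0],0],[[0.064,0,0],0],[[0.064,0,0],0],[[0.064,0,0],0]]'
python3 -m inch '[[[0,0,0],0],[[0,0,0],0],[[0,0,0],0],[[0,0,0],0],[[0,0,0],0],[[0,0,0],0],[[0,0,0],0],[[0,0,0],0],[[0,0,0],0],[[0,0,0],0]]' 1 30
python3 -m inch '[[[-0.05,0,0],0],[[-0.05,0,0],0],[[-0.05,0,0],0],[[-0.05,0,0],0],[[-0.05,0,0],0],[[-0.05,0,0],0],[[-0.05,0,0],0],[[-0.05,0,0],0],[[-0.05,0,0],0],[[-0.05,0,0],0]]'
```

```text
clock: 4.32
position: [0.5358, 0.1729, 0.0351]
ee_rot: [1.264, 1.173, -1.264]
force: [1.0, -1.1, -0.1]
width: 0.551
clock: 5.15
position: [0.5363, 0.173, 0.0365]
ee_rot: [1.266, 1.172, -1.263]
force: [-0.7, 0.2, 6.7]
width: 0.306
clock: 5.98
position: [0.5356, 0.1729, 0.1368]
ee_rot: [1.265, 1.173, -1.265]
force: [0.1, -0.1, -2.7]
width: 0.301
```

```bash

python3 -m inch '[[[-0.02,0.0238,0.1155],0],[[-0.02,0.0238,0.1155],0],[[-0.02,0.0238,0.1155],0],[[-0.02,0.0238,0.1155],0],[[-0.02,0.0238,0.1155],0],[[-0.02,0.0238,0.1155],0],[[-0.02,0.0238,0.1155],0],[[-0.02,0.0238,0.1155],0],[[-0.02,0.0238,0.1155],0],[[-0.02,0.0238,0.1155],0]]'
python3 -m inch '[[[0,0.0238,0.1155],0],[[0,0.0238,0.1155],0],[[0,0.0238,0.1155],0],[[0,0.0238,0.1155],0],[[0,0.0238,0.1155],0],[[0,0,0],0.04],[[0,0,0],0.04],[[0,0,0],0.04],[[0,0,0],0.04],[[0,0,0],0.04]]'
python3 - <<'E'
from h import *
o=observe(); print(o['position'],yaw(o)[0],o['force'],o['width'])
d=save('wrist','w2.png'); t=save('top','t2.png')
a=cv2.resize(t['image'][100:270,220:390,::-1],None,fx=3.4,fy=3.4,interpolation=cv2.INTER_CUBIC)
b=d['image'][:,:,::-1]
c=np.zeros((578,800,3),np.uint8); cv2.imwrite('pics/t2c.png',a); 
W=world(d); im=d['image'].astype(int); z=W[...,2]
m=(d['range_z']>0)&(im[...,1]>im[...,2]+15)&(im[...,1]>im[...,0]+15); print(m.sum(),cv2.minAreaRect(W[m][:,:2].astype(np.float32)),np.median(z[m]))
E
```

```text
clock: 6.82
position: [0.5656, -0.0622, 0.1765]
ee_rot: [1.265, 1.173, -1.265]
force: [0.7, -0.3, -2.9]
width: 0.302
clock: 7.65
position: [0.5805, -0.1781, 0.1761]
ee_rot: [1.38, 1.089, -1.38]
force: [0.4, 0.1, -2.1]
width: 0.302
[ 0.58054061 -0.17806814  0.17611202] -13.430227377303847 [ 0.36939669  0.09498101 -2.09552691] 0.30159790137312165
24755 ((0.5808832049369812, -0.16461659967899323), (0.1395791918039322, 0.1983448714017868), 73.95333862304688) 0.14808618675256413
```

View pics/w2.png

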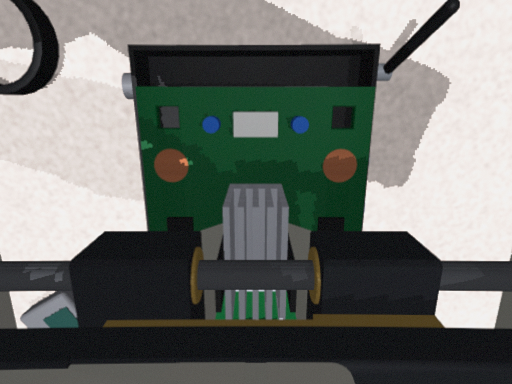

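The wrist view shows the board held above the receiver. Its two +y holes are at (170,117) and (343,117), the copper spots at (171,166) and (340,165), and the receiver's +y wall is behind it. I'm viewing the top-camera crop taken at the same moment.

View pics/t2c.png

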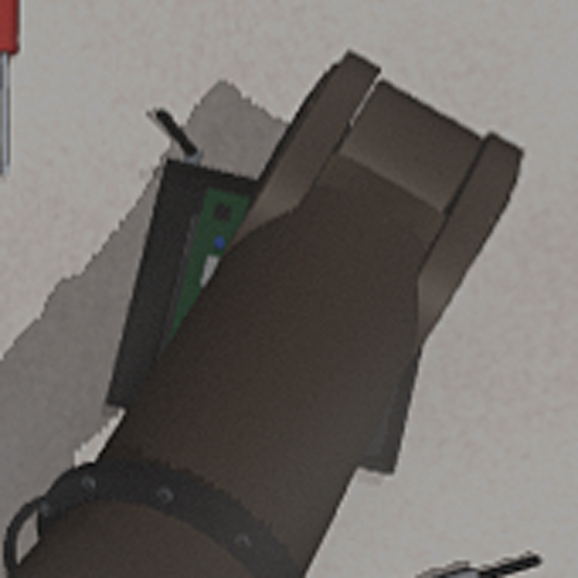

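```bash
python3 - <<'E'
from h import *
d=np.load('pics/w2.png.npy',allow_pickle=True).item()
o=observe()
Lb=np.array([[-45,65],[45,65],[-45,40],[45,40]])/1000
print('wrist board',fit(ray(d,[(170,117),(343,117),(171,166),(340,165)],.1486),Lb),'tcp',o['position'])
# rim of +y wall in wrist vs expectation: receiver corners outer (-100,115),(100,115) at z=.04
print('rim corners',ray(d,[(129,45),(379,45)],.04), fit(ray(d,[(129,45),(379,45)],.04),np.array([[-.1,.115],[.1,.115]])))
E
```

```text
wrist board (array([ 0.58040898, -0.17741889]), np.float64(-13.340207576456404), array([1.06516858, 0.50040514, 0.44517456, 0.25819655])) tcp [ 0.58063823 -0.17796307  0.17606543]
rim corners [[ 0.50970297 -0.04216839]
 [ 0.70177503 -0.08795161]] (array([ 0.5790741 , -0.17692591]), np.float64(-13.407113809808857), array([1.27338411, 1.27338411]))
```

The top view is mostly blocked by the arm; only one hole is visible, at crop (222,212). The wrist estimates of the board (0.5804, -0.1774) and the receiver (0.579, -0.177) agree. I'll lower to just above the tips and look through the holes.

```bash

python3 -m inch '[[[0.045,0,0],0],[[0.045,0,0],0],[[0.045,0,0],0],[[0.045,0,0],0],[[0.045,0,0],0],[[0.045,0,0],0],[[0.045,0,0],0],[[0.045,0,0],0],[[0.04,0,0],0],[[0,0,0],0]]'
python3 - <<'E'
from h import *
t=np.load('pics/t2.png.npy',allow_pickle=True).item()
print('top hole',ray(t,[(285,162)],.1486))
o=observe(); print(o['position'],yaw(o)[0],o['force'])
d=save('wrist','w3.png')
i=d['image'][:,:,::-1]
a=cv2.resize(i[85:185,130:390],None,fx=3,fy=3,interpolation=cv2.INTER_CUBIC)
a=np.clip(a.astype(float)*1.8,0,255).astype(np.uint8); cv2.imwrite('pics/w3c.png',a)
E
```

```text
clock: 8.58
position: [0.5798, -0.1777, 0.0938]
ee_rot: [1.377, 1.092, -1.38]
force: [0.3, 0.3, -1.9]
width: 0.304
top hole [[ 0.63961175 -0.12652262]]
[ 0.57977687 -0.17765107  0.09381154] -13.327931817639696 [ 0.25818706  0.26600949 -1.94467638]
```

View pics/w3c.png

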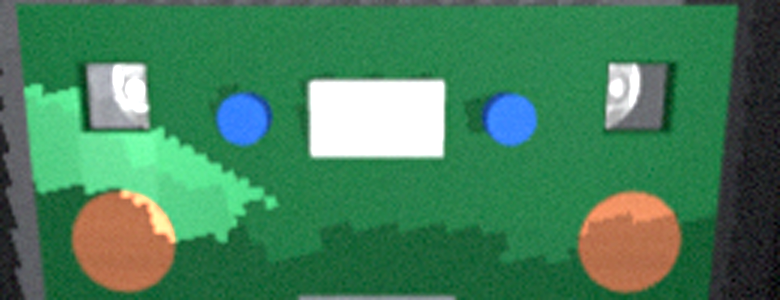

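The crop shows both +y tips inside their holes, at about (133,88) and (617,88). The hole centres are (118,96) and (637,96).

```bash
python3 - <<'E'
from h import *
from scipy.optimize import brentq
d=np.load('pics/w3.png.npy',allow_pickle=True).item(); o=observe()
f=lambda q:np.array(q,float)/3+[130,85]-.33
zt=o['position'][2]-.0325+.005
H=ray(d,f([(118,96),(637,96)]),zt); T=f([(133,88),(617,88)])
print('hole sep',np.linalg.norm(H[0]-H[1]))
h=brentq(lambda z:np.linalg.norm(np.subtract(*ray(d,T,z)))-.09,.0,.08); P=ray(d,T,h)
print('tip z by sep',h)
M=yaw(o)[1]
for z in (h,.046,.051,.056):
    P=ray(d,T,z); e=(P.mean(0)-H.mean(0)); print(z,'tool y,z shift mm',1e3*(M[:2,1]@e),1e3*(M[:2,2]@e),'yaw',np.degrees(np.arctan2(*(P[1]-P[0])[::-1])-np.arctan2(*(H[1]-H[0])[::-1])))
W=world(d); 
for c in T: 
    u,v=np.round(c).astype(int); print(np.round(W[v-2:v+3,u-3:u+4,2],3))
E
```

```text
hole sep 0.0879158815141972
tip z by sep 0.05052582656138234
0.05052582656138234 tool y,z shift mm -0.48834300947923015 -0.7042674394648627 yaw 0.0010316069663821657
0.046 tool y,z shift mm -0.507271726396588 -0.5362713778085221 yaw 0.0010316069663630822
0.051 tool y,z shift mm -0.4863598369763533 -0.7218684829757956 yaw 0.001031606966383756
0.056 tool y,z shift mm -0.4654479475561185 -0.9074655881430692 yaw 0.0010316069663567212
[[0.046 0.05  0.051 0.049 0.05  0.05  0.049]
 [0.049 0.05  0.05  0.05  0.05  0.049 0.051]
 [0.048 0.05  0.049 0.049 0.05  0.049 0.049]
 [0.045 0.05  0.05  0.051 0.048 0.05  0.05 ]
 [0.045 0.049 0.05  0.05  0.05  0.05  0.05 ]]
[[0.065 0.049 0.051 0.05  0.049 0.049 0.049]
 [0.064 0.05  0.051 0.05  0.051 0.048 0.049]
 [0.066 0.051 0.05  0.05  0.049 0.05  0.05 ]
 [0.049 0.048 0.051 0.05  0.049 0.05  0.047]
 [0.048 0.05  0.05  0.05  0.051 0.05  0.047]]
```

```bash

python3 -m inch '[[[0,-0.0025,-0.0035],0],[[0.01,0,0],0],[[0.01,0,0],0],[[0.01,0,0],0],[[0.01,0,0],0],[[0.01,0,0],0],[[0.01,0,0],0],[[0.005,0,0],0],[[0,0,0],0],[[0,0,0],0]]'
python3 -m inch '[[[0.0025,0,0],0],[[0.0025,0,0],0],[[0.0025,0,0],0],[[0.0025,0,0],0],[[0.0025,0,0],0],[[0.0025,0,0],0],[[0.0025,0,0],0],[[0.0025,0,0],0],[[0,0,0],0],[[0,0,0],0]]'
```

```text
clock: 9.47
position: [0.5804, -0.1772, 0.0827]
ee_rot: [1.378, 1.09, -1.379]
force: [-0.7, 0.2, -2.5]
width: 0.304
clock: 10.3
position: [0.5804, -0.1772, 0.0787]
ee_rot: [1.378, 1.09, -1.378]
force: [0.8, -0.1, -2.1]
width: 0.303
```

```bash
cat > chk.py <<'E'
from h import *
import sys
o=observe(); print(o['position'],yaw(o)[0],o['force'],o['ft_torque'])
d=save('wrist',sys.argv[1]+'.png')
a=cv2.resize(d['image'][85:185,130:390,::-1],None,fx=3,fy=3,interpolation=cv2.INTER_CUBIC)
cv2.imwrite('pics/%sc.png'%sys.argv[1],np.clip(a.astype(float)*1.8,0,255).astype(np.uint8))
E
python3 chk.py w4
```

```text
[ 0.58037719 -0.17722989  0.07868566] -13.32529236825787 [ 0.76995611 -0.05006774 -2.14122686] [-0.01828471  0.02423206 -0.0260982 ]
```

View pics/w4c.png

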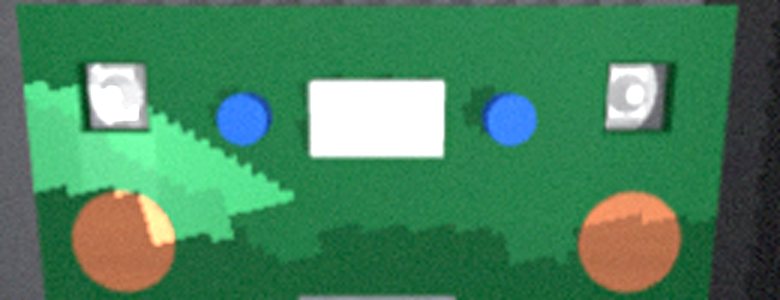

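Both tips are now centred in their holes: tips at (115,97) and (634,95), holes at (118,96) and (637,96), which is about 0.5 mm off. I'm nudging the board over and lowering to contact.

```bash

python3 -m inch '[[[0,-0.0025,0],0],[[0.0025,0,0],0],[[0.0025,0,0],0],[[0.0025,0,0],0],[[0.0025,0,0],0],[[0.0025,0,0],0],[[0.0025,0,0],0],[[0,0,0],0],[[0,0,0],0],[[0,0,0],0]]'
python3 -m inch '[[[0.0025,0,0],0],[[0.0025,0,0],0],[[0,0,0],0],[[0,0,0],0],[[0,0,0],0],[[0,0,0],0],[[0,0,0],0],[[0,0,0],0],[[0,0,0],0],[[0,0,0],0]]'
```

```text
clock: 11.18
position: [0.5799, -0.1771, 0.0757]
ee_rot: [1.378, 1.09, -1.378]
force: [0.4, 0.5, -2.0]
width: 0.3
clock: 12.02
position: [0.58, -0.1769, 0.0747]
ee_rot: [1.379, 1.09, -1.378]
force: [1.0, 1.9, -1.5]
width: 0.301
```

```bash

python3 -m inch '[[[0.0025,0,0],0],[[0.0025,0,0],0],[[0,0,0],0],[[0,0,0],0],[[0,0,0],0],[[0,0,0],0],[[0,0,0],0],[[0,0,0],0],[[0,0,0],0],[[0,0,0],0]]'
python3 -c "
from h import *
o=observe();print(o['force'],o['ft_torque'],o['position'])"
```

```text
clock: 12.85
position: [0.5801, -0.177, 0.0738]
ee_rot: [1.379, 1.09, -1.378]
force: [0.7, 5.0, 5.0]
width: 0.308
[0.70671145 5.02224684 5.03258075] [ 0.96902762 -0.13981493  0.04751393] [ 0.58011022 -0.17696776  0.07383633]
```

```bash

python3 -m inch '[[[-0.0025,0,0],0],[[0,0,-0.003],0],[[0.0025,0,0],0],[[0,0,0],0],[[0,0,0],0],[[0,0,0],0],[[0,0,0],0],[[0,0,0],0],[[0,0,0],0],[[0,0,0],0]]'
python3 -c "
from h import *
o=observe();print(o['force'],o['ft_torque'],o['position'])"
```

```text
clock: 13.68
position: [0.5801, -0.1768, 0.0738]
ee_rot: [1.379, 1.09, -1.379]
force: [1.0, 1.5, 4.5]
width: 0.304
[1.03572351 1.48268141 4.54135445] [ 0.2082857  -0.1625641   0.09257512] [ 0.5801162  -0.17679696  0.07380432]
```

```bash

python3 -m inch '[[[0,0,0],0],[[0,0,0],0],[[0,0,0],0],[[0,0,0],0],[[0,0,0],0],[[0,0,0],0],[[0,0,0],0],[[0,0,0],0],[[0,0,0],0],[[0,0,0],0]]' 0.5
python3 -m inch '[[[-0.03,0,0],0],[[-0.03,0,0],0],[[-0.03,0,0],0],[[-0.03,0,0],0],[[-0.03,0,0],0],[[-0.03,0,0],0],[[-0.03,0,0],0],[[-0.03,0,0],0],[[-0.03,0,0],0],[[-0.03,0,0],0]]'
python3 -m inch '[[[0,0,0],0],[[0,0,0],0],[[0,0,0],0],[[0,0,0],0],[[0,0,0],0],[[0,0,0],0],[[0,0,0],0],[[0,0,0],0],[[0,0,0],0],[[0,0,0],0]]' 1 20
python3 chk.py w5
python3 - <<'E'
from h import *
d=np.load('pics/w5.png.npy',allow_pickle=True).item()
W=world(d); im=d['image'].astype(int); z=W[...,2]
m=(d['range_z']>0)&(im[...,1]>im[...,2]+15)&(im[...,1]>im[...,0]+15)&(abs(z-.046)<.015); P=W[m]
# board-frame plane
c=np.array([.5801,-.1768]); a=np.radians(-13.33); B=(P[:,:2]-c)@np.array([[np.cos(a),-np.sin(a)],[np.sin(a),np.cos(a)]])
k=abs(P[:,2]-np.median(P[:,2]))<.008
print(m.sum(),np.linalg.lstsq(np.c_[B,np.ones(len(B))][k],P[k,2],rcond=None)[0],'extent',np.percentile(B,[1,99],axis=0))
i=d['image'][:,:,::-1]; cv2.imwrite('pics/w5v.png',np.clip(i*1.5,0,255).astype(np.uint8))
E
```

```text
clock: 14.52
position: [0.5801, -0.1765, 0.0738]
ee_rot: [1.379, 1.09, -1.378]
force: [0.2, -0.1, 0.2]
width: 0.502
clock: 15.35
position: [0.5801, -0.1765, 0.1343]
ee_rot: [1.379, 1.09, -1.378]
force: [-0.1, 0.7, 1.6]
width: 0.501
clock: 16.18
position: [0.5801, -0.1765, 0.1337]
ee_rot: [1.378, 1.09, -1.378]
force: [0.9, -0.3, -0.3]
width: 0.003
[ 0.58006047 -0.17649896  0.13369336] -13.32388647799591 [ 0.8844488  -0.2947895  -0.26456172] [-0.12677814  0.06864237 -0.04312072]
16337 [ 0.0014779  -0.00108273  0.04640613] extent [[-0.05983706 -0.02028936]
 [ 0.0582292   0.08030953]]
```

View pics/w5v.png

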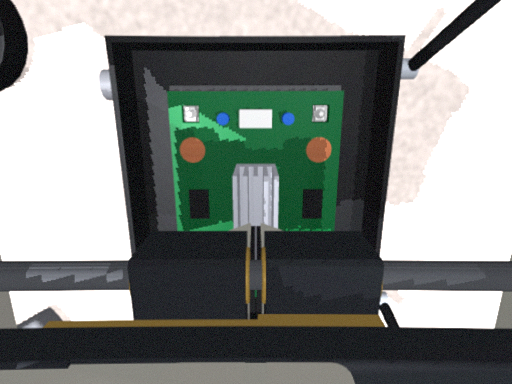

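The wrist view shows the board lying level on the barbs: top face at 46.4 mm, tilt under 0.1°, and tips through both visible holes at (191,113) and (321,113). I'm moving the closed fingertips over the +x/+y spot.

```bash

python3 -m inch '[[[0,0.075,-0.066],0],[[0,0.075,-0.067],0],[[0,0.075,-0.067],0],[[0.06,0,0],0],[[0.06,0,0],0],[[0.06,0,0],0],[[0.06,0,0],0],[[0.06,0,0],0],[[0.02,0,0],0],[[0,0,0],0]]'
python3 -m inch '[[[0.005,0,0],0],[[0.005,0,0],0],[[0.005,0,0],0],[[0.005,0,0],0],[[0,0,0],0],[[0,0,0],0],[[0,0,0],0],[[0,0,0],0],[[0,0,0],0],[[0,0,0],0]]'
```

```text
clock: 17.07
position: [0.6318, -0.1481, 0.0681]
ee_rot: [1.378, 1.092, -1.381]
force: [-0.8, -0.3, 0.0]
width: 0.008
clock: 17.9
position: [0.6331, -0.148, 0.0657]
ee_rot: [1.378, 1.09, -1.378]
force: [0.5, -0.3, 0.6]
width: 0.002
```

```bash

python3 -m inch '[[[0.0025,0,0],0],[[0.0025,0,0],0],[[0.0025,0,0],0],[[0.0025,0,0],0],[[0.0025,0,0],0],[[0.0025,0,0],0],[[0,0,0],0],[[0,0,0],0],[[0,0,0],0],[[0,0,0],0]]'
python3 -m inch '[[[0.0025,0,0],0],[[0.0025,0,0],0],[[0,0,0],0],[[0,0,0],0],[[0,0,0],0],[[0,0,0],0],[[0,0,0],0],[[0,0,0],0],[[0,0,0],0],[[0,0,0],0]]'
```

```text
clock: 18.73
position: [0.6332, -0.148, 0.0629]
ee_rot: [1.379, 1.09, -1.378]
force: [0.5, 0.6, 4.9]
width: 0.006
clock: 19.57
position: [0.6333, -0.148, 0.0619]
ee_rot: [1.379, 1.09, -1.378]
force: [0.0, 0.6, 4.4]
width: 0.006
```

```bash

python3 -m inch '[[[0.0025,0,0],0],[[0.0025,0,0],0],[[0,0,0],0],[[0.0025,0,0],0],[[0.0025,0,0],0],[[0,0,0],0],[[0,0,0],0],[[0,0,0],0],[[0,0,0],0],[[0,0,0],0]]'
python3 -m inch '[[[0.0025,0,0],0],[[0.0025,0,0],0],[[0,0,0],0],[[0.0025,0,0],0],[[0,0,0],0],[[0,0,0],0],[[0,0,0],0],[[0,0,0],0],[[0,0,0],0],[[0,0,0],0]]'
```

```text
clock: 20.4
position: [0.633, -0.148, 0.0596]
ee_rot: [1.378, 1.09, -1.379]
force: [-0.3, 0.1, -0.0]
width: 0.007
clock: 21.23
position: [0.6331, -0.148, 0.0582]
ee_rot: [1.379, 1.09, -1.378]
force: [0.1, -1.7, 1.1]
width: 0.007
```

```bash

python3 -m inch '[[[-0.05,0,0],0],[[-0.05,0,0],0],[[0,0,0.1],0],[[0,0,0.1],0],[[0,0,0.1],0],[[0,0,0.1],0],[[0.03,0,0],0],[[0.03,0,0],0],[[0,0,0],0],[[0,0,0],0]]'
python3 -m inch '[[[0.005,0,0],0],[[0.0025,0,0],0],[[0.0025,0,0],0],[[0.0025,0,0],0],[[0.0025,0,0],0],[[0.0025,0,0],0],[[0.0025,0,0],0],[[0,0,0],0],[[0,0,0],0],[[0,0,0],0]]'
```

```text
clock: 22.07
position: [0.6149, -0.2242, 0.0659]
ee_rot: [1.378, 1.092, -1.377]
force: [0.2, 1.3, 0.4]
width: 0.004
clock: 22.9
position: [0.6147, -0.2258, 0.0624]
ee_rot: [1.379, 1.09, -1.378]
force: [0.8, 0.4, 1.9]
width: 0.006
```

```bash

python3 -m inch '[[[0.0025,0,0],0],[[0.0025,0,0],0],[[0,0,0],0],[[0.0025,0,0],0],[[0,0,0],0],[[0,0,0],0],[[0,0,0],0],[[0,0,0],0],[[0,0,0],0],[[0,0,0],0]]'
```

```text
clock: 23.73
position: [0.6147, -0.2258, 0.0608]
ee_rot: [1.379, 1.09, -1.378]
force: [0.6, 1.2, 3.4]
width: 0.005
```

```bash

python3 -m inch '[[[0.0025,0,0],0],[[0,0,0],0],[[0.0025,0,0],0],[[0,0,0],0],[[0.0025,0,0],0],[[0,0,0],0],[[0,0,0],0],[[0,0,0],0],[[0,0,0],0],[[0,0,0],0]]'
python3 -m inch '[[[0.0025,0,0],0],[[0,0,0],0],[[0.0025,0,0],0],[[0,0,0],0],[[0.0025,0,0],0],[[0,0,0],0],[[0,0,0],0],[[0,0,0],0],[[0,0,0],0],[[0,0,0],0]]'
```

```text
clock: 24.57
position: [0.6146, -0.2258, 0.0592]
ee_rot: [1.378, 1.09, -1.378]
force: [0.1, 1.0, -0.6]
width: 0.004
clock: 25.4
position: [0.6146, -0.2258, 0.0577]
ee_rot: [1.379, 1.09, -1.378]
force: [0.4, -0.3, -0.1]
width: 0.005
```

```bash

python3 -m inch '[[[-0.09,0,0],0],[[-0.09,0,0],0],[[-0.09,0,0],0],[[0,-0.15,0],0],[[0,-0.15,0],0],[[0,-0.15,0],0],[[0.08,0,0],0],[[0.08,0,0],0],[[0.06,0,0],0],[[0,0,0],0]]'
python3 -m inch '[[[0.005,0,0],0],[[0.0025,0,0],0],[[0.0025,0,0],0],[[0.0025,0,0],0],[[0.0025,0,0],0],[[0.0025,0,0],0],[[0,0,0],0],[[0,0,0],0],[[0,0,0],0],[[0,0,0],0]]'
```

```text
clock: 26.23
position: [0.5259, -0.2044, 0.0657]
ee_rot: [1.377, 1.093, -1.38]
force: [-1.0, 0.2, 0.1]
width: 0.008
clock: 27.07
position: [0.5272, -0.2051, 0.0644]
ee_rot: [1.379, 1.09, -1.378]
force: [1.0, -0.5, 1.0]
width: 0.005
```

```bash

python3 -m inch '[[[0.0025,0,0],0],[[0,0,0],0],[[0.0025,0,0],0],[[0,0,0],0],[[0.0025,0,0],0],[[0,0,0],0],[[0,0,0],0],[[0,0,0],0],[[0,0,0],0],[[0,0,0],0]]'
```

```text
clock: 27.9
position: [0.527, -0.205, 0.0626]
ee_rot: [1.378, 1.09, -1.378]
force: [0.6, 0.4, 0.7]
width: 0.007
```

```bash

python3 -m inch '[[[0.0025,0,0],0],[[0,0,0],0],[[0.0025,0,0],0],[[0,0,0],0],[[0.0025,0,0],0],[[0,0,0],0],[[0,0,0],0],[[0,0,0],0],[[0,0,0],0],[[0,0,0],0]]'
python3 -m inch '[[[0.0025,0,0],0],[[0,0,0],0],[[0.0025,0,0],0],[[0,0,0],0],[[0.0025,0,0],0],[[0,0,0],0],[[0,0,0],0],[[0,0,0],0],[[0,0,0],0],[[0,0,0],0]]'
```

```text
clock: 28.73
position: [0.527, -0.2052, 0.0614]
ee_rot: [1.379, 1.09, -1.378]
force: [-0.3, 0.2, 5.4]
width: 0.001
clock: 29.57
position: [0.527, -0.205, 0.0596]
ee_rot: [1.378, 1.09, -1.379]
force: [1.1, 0.1, 0.1]
width: 0.004
```

```bash

python3 -m inch '[[[-0.05,0,0],0],[[-0.05,0,0],0],[[0,0,-0.1],0],[[0,0,-0.1],0],[[0,0,-0.1],0],[[0,0,-0.1],0],[[0.04,0,0],0],[[0.03,0,0],0],[[0,0,0],0],[[0,0,0],0]]'
python3 -m inch '[[[0.0025,0,0],0],[[0.0025,0,0],0],[[0.0025,0,0],0],[[0.0025,0,0],0],[[0,0,0],0],[[0.0025,0,0],0],[[0,0,0],0],[[0,0,0],0],[[0,0,0],0],[[0,0,0],0]]'
```

```text
clock: 30.4
position: [0.545, -0.1284, 0.0658]
ee_rot: [1.379, 1.089, -1.38]
force: [-0.2, -0.3, 0.6]
width: 0.004
clock: 31.23
position: [0.5455, -0.1272, 0.0632]
ee_rot: [1.378, 1.09, -1.378]
force: [-0.6, -0.4, -0.1]
width: 0.008
```

```bash

python3 -m inch '[[[0.0025,0,0],0],[[0,0,0],0],[[0.0025,0,0],0],[[0,0,0],0],[[0.0025,0,0],0],[[0,0,0],0],[[0.0025,0,0],0],[[0,0,0],0],[[0,0,0],0],[[0,0,0],0]]'
```

```text
clock: 32.07
position: [0.5455, -0.1272, 0.0612]
ee_rot: [1.379, 1.09, -1.378]
force: [0.4, -0.3, -0.3]
width: 0.004
```

```bash
cat > plane.py <<'E'
from h import *
import sys
d=save('wrist',sys.argv[1]+'.png')
W=world(d); im=d['image'].astype(int); z=W[...,2]
m=(d['range_z']>0)&(im[...,1]>im[...,2]+15)&(im[...,1]>im[...,0]+15)&(z<.055)&(z>.028); P=W[m]
a=np.radians(-13.33); B=(P[:,:2]-[.5801,-.1768])@np.array([[np.cos(a),-np.sin(a)],[np.sin(a),np.cos(a)]])
A=np.c_[B,np.ones(len(B))]; c=np.linalg.lstsq(A,P[:,2],rcond=None)[0]
for _ in range(3):
    k=abs(A@c-P[:,2])<.003; c=np.linalg.lstsq(A[k],P[k,2],rcond=None)[0]
print(k.sum(),'plane',c,'y range',np.percentile(B[:,1],[1,99]),'underside mm at ++,+-,-+,--',np.round(1e3*(np.c_[L,np.ones(4)]@c)-5,1))
E
python3 plane.py w6
```

```text
12813 plane [-0.05681141 -0.00141949  0.03874811] y range [-0.01513767  0.08051642] underside mm at ++,+-,-+,-- [31.1 31.3 36.2 36.4]
```

The +x corners' undersides are at about 31 mm, near the seats, and the -x corners are at about 36 mm, partway down. I'm continuing on this corner (-x,+y).

```bash

python3 -m inch '[[[0.005,0,0],0],[[0.005,0,0],0],[[0.0025,0,0],0],[[0,0,0],0],[[0.0025,0,0],0],[[0,0,0],0],[[0.0025,0,0],0],[[0,0,0],0],[[0,0,0],0],[[0,0,0],0]]'
python3 -m inch '[[[0.0025,0,0],0],[[0,0,0],0],[[0.0025,0,0],0],[[0,0,0],0],[[0.0025,0,0],0],[[0,0,0],0],[[0.0025,0,0],0],[[0,0,0],0],[[0,0,0],0],[[0,0,0],0]]'
```

```text
clock: 32.95
position: [0.5455, -0.1272, 0.0577]
ee_rot: [1.379, 1.09, -1.378]
force: [-0.0, -0.7, 0.8]
width: 0.006
clock: 33.78
position: [0.5454, -0.1272, 0.0556]
ee_rot: [1.378, 1.09, -1.379]
force: [-0.3, 0.1, 0.4]
width: 0.001
```

```bash
python3 plane.py w7
python3 -m inch '[[[0.0025,0,0],0],[[0,0,0],0],[[0.0025,0,0],0],[[0,0,0],0],[[0.0025,0,0],0],[[0,0,0],0],[[0,0,0],0],[[0,0,0],0],[[0,0,0],0],[[0,0,0],0]]'; python3 plane.py w8
```

```text
13010 plane [-7.64706681e-06 -6.44143903e-04  3.58113298e-02] y range [-0.00987042  0.08051116] underside mm at ++,+-,-+,-- [30.8 30.9 30.8 30.9]
clock: 34.67
position: [0.5455, -0.1272, 0.0542]
ee_rot: [1.379, 1.09, -1.378]
force: [-0.3, 0.2, 0.7]
width: 0.007
12985 plane [-4.38951466e-05 -9.47253386e-04  3.58203590e-02] y range [-0.00777132  0.08050566] underside mm at ++,+-,-+,-- [30.8 30.9 30.8 30.9]
```

The board now reads level at 30.8 mm all round. I'll press each spot to its hard stop, to about 12–15 N, to make sure each one is home.

```bash

python3 -m inch '[[[0.0025,0,0],0],[[0,0,0],0],[[0.0025,0,0],0],[[0,0,0],0],[[0.0025,0,0],0],[[0,0,0],0],[[0,0,0],0],[[0,0,0],0],[[0,0,0],0],[[0,0,0],0]]'
python3 -m inch '[[[0.0015,0,0],0],[[0,0,0],0],[[0.0015,0,0],0],[[0,0,0],0],[[0,0,0],0],[[0,0,0],0],[[0,0,0],0],[[0,0,0],0],[[0,0,0],0],[[0,0,0],0]]'; python3 -c "
from h import *
print(observe()['position'],observe()['force'])"
```

```text
clock: 35.55
position: [0.5455, -0.1272, 0.0531]
ee_rot: [1.379, 1.09, -1.378]
force: [-1.7, 0.5, 6.6]
width: 0.006
clock: 36.38
position: [0.5455, -0.1272, 0.0528]
ee_rot: [1.379, 1.09, -1.378]
force: [-2.6, 2.7, 11.1]
width: 0.004
[ 0.54551749 -0.12720514  0.05277995] [-2.64165447  2.67912268 11.07097373]
```

```bash

python3 -m inch '[[[-0.05,0,0],0],[[-0.05,0,0],0],[[0,0,0.1],0],[[0,0,0.1],0],[[0,0,0.1],0],[[0,0,0.1],0],[[0.045,0,0],0],[[0.035,0,0],0],[[0.005,0,0],0],[[0,0,0],0]]'
python3 -m inch '[[[0.0025,0,0],0],[[0.0025,0,0],0],[[0.0025,0,0],0],[[0,0,0],0],[[0.0025,0,0],0],[[0,0,0],0],[[0.0025,0,0],0],[[0,0,0],0],[[0,0,0],0],[[0,0,0],0]]'
```

```text
clock: 37.22
position: [0.527, -0.2037, 0.0546]
ee_rot: [1.378, 1.092, -1.378]
force: [0.3, 1.1, 0.1]
width: 0.004
clock: 38.05
position: [0.5273, -0.2049, 0.0531]
ee_rot: [1.379, 1.09, -1.378]
force: [-0.8, 1.8, 7.0]
width: 0.007
```

```bash

python3 -m inch '[[[0.0015,0,0],0],[[0,0,0],0],[[0.0015,0,0],0],[[0,0,0],0],[[0,0,0],0],[[0,0,0],0],[[0,0,0],0],[[0,0,0],0],[[0,0,0],0],[[0,0,0],0]]'
python3 -m inch '[[[-0.09,0,0],0],[[-0.09,0,0],0],[[-0.09,0,0],0],[[0,0.15,0],0],[[0,0.15,0],0],[[0,0.15,0],0],[[0.08,0,0],0],[[0.09,0,0],0],[[0.08,0,0],0],[[0.005,0,0],0]]'
python3 -m inch '[[[0.0025,0,0],0],[[0.0025,0,0],0],[[0,0,0],0],[[0.0025,0,0],0],[[0,0,0],0],[[0.0025,0,0],0],[[0,0,0],0],[[0.0025,0,0],0],[[0,0,0],0],[[0,0,0],0]]'
```

```text
clock: 38.88
position: [0.5273, -0.205, 0.0528]
ee_rot: [1.379, 1.09, -1.378]
force: [-2.0, 2.7, 12.0]
width: 0.005
clock: 39.72
position: [0.6143, -0.2258, 0.0531]
ee_rot: [1.378, 1.091, -1.38]
force: [-1.8, 1.3, 7.6]
width: 0.005
clock: 40.55
position: [0.6147, -0.2258, 0.0531]
ee_rot: [1.379, 1.09, -1.378]
force: [-2.2, 0.8, 7.3]
width: 0.002
```

```bash

python3 -m inch '[[[0.0015,0,0],0],[[0,0,0],0],[[0.0015,0,0],0],[[0,0,0],0],[[0,0,0],0],[[0,0,0],0],[[0,0,0],0],[[0,0,0],0],[[0,0,0],0],[[0,0,0],0]]'
python3 -m inch '[[[-0.05,0,0],0],[[-0.05,0,0],0],[[0,0,-0.1],0],[[0,0,-0.1],0],[[0,0,-0.1],0],[[0,0,-0.1],0],[[0.045,0,0],0],[[0.03,0,0],0],[[0.005,0,0],0],[[0,0,0],0]]'
python3 -m inch '[[[0.0025,0,0],0],[[0.0025,0,0],0],[[0.0025,0,0],0],[[0.0025,0,0],0],[[0.0025,0,0],0],[[0.0025,0,0],0],[[0.0025,0,0],0],[[0,0,0],0],[[0,0,0],0],[[0,0,0],0]]'
```

```text
clock: 41.38
position: [0.6148, -0.2258, 0.0529]
ee_rot: [1.379, 1.09, -1.378]
force: [-2.5, 1.6, 10.0]
width: 0.004
clock: 42.22
position: [0.6323, -0.1494, 0.0557]
ee_rot: [1.378, 1.089, -1.381]
force: [-0.8, -0.5, -0.3]
width: 0.007
clock: 43.05
position: [0.6332, -0.1482, 0.0531]
ee_rot: [1.379, 1.09, -1.378]
force: [-3.0, -0.1, 7.6]
width: 0.01
```

```bash

python3 -m inch '[[[0.0015,0,0],0],[[0,0,0],0],[[0.0015,0,0],0],[[0,0,0],0],[[0.0015,0,0],0],[[0,0,0],0],[[0,0,0],0],[[0,0,0],0],[[0,0,0],0],[[0,0,0],0]]'
python3 -m inch '[[[-0.05,0,0],0],[[-0.09,0,0],0],[[-0.09,0,0],0],[[-0.09,0,0],0],[[-0.09,0,0],0],[[0,-0.1,0.15],0],[[0,-0.1,0.15],0],[[0,-0.1,0.15],0],[[0,0,0.15],0],[[0,0,0],0]]'
python3 plane.py w9; python3 - <<'E'
from h import *
d=np.load('pics/w9.png.npy',allow_pickle=True).item()
cv2.imwrite('pics/w9v.png',np.clip(d['image'][:,:,::-1]*1.5,0,255).astype(np.uint8))
E
```

```text
clock: 43.88
position: [0.6333, -0.1483, 0.0528]
ee_rot: [1.379, 1.089, -1.378]
force: [-3.2, 0.5, 12.2]
width: 0.006
clock: 44.72
position: [0.5435, -0.2581, 0.135]
ee_rot: [1.382, 1.082, -1.386]
force: [-0.1, -1.8, 0.7]
width: 0.006
21077 plane [ 0.00011262 -0.00024401  0.03576538] y range [-0.07830407  0.04877462] underside mm at ++,+-,-+,-- [30.8 30.8 30.7 30.8]
```

View pics/w9v.png

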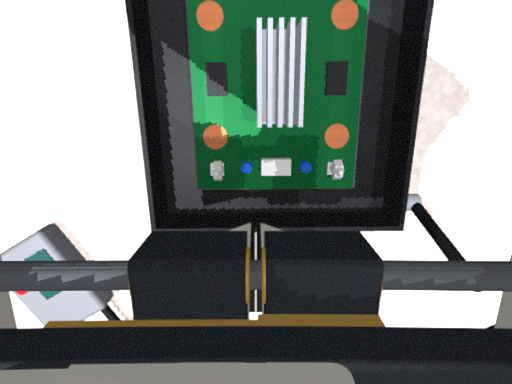

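The view shows the board seated and level at 30.8 mm. The barbs are sprung out over it at both -y standoffs, (217,170) and (336,169). I'm taking one last look from the top at the +y pair and the bystanders.

```bash

python3 -m inch '[[[-0.1,-0.1,0.1],0],[[-0.1,-0.1,0.1],0],[[-0.1,-0.1,0.1],0],[[-0.1,-0.1,0.1],0],[[0,-0.1,0.1],0],[[0,0,0.1],0],[[0,0,0],0],[[0,0,0],0],[[0,0,0],0],[[0,0,0],0]]'
python3 - <<'E'
from h import *
t=save('top','t9.png'); p=np.load('pics/top1.png.npy',allow_pickle=True).item()
a=cv2.resize(t['image'][130:250,220:380,::-1],None,fx=4.5,fy=4.5,interpolation=cv2.INTER_CUBIC); cv2.imwrite('pics/t9c.png',np.clip(a*1.5,0,255).astype(np.uint8))
df=np.abs(t['image'].astype(int)-p['image']).sum(2)
for n,(y0,y1,x0,x1) in dict(screw=(75,155,210,232),tape=(240,282,218,258),belt=(262,300,325,382)).items(): print(n,(df[y0:y1,x0:x1]>90).mean())
E
```

```text
clock: 45.6
position: [0.4231, -0.3432, 0.2132]
ee_rot: [1.377, 1.092, -1.377]
force: [0.1, -0.3, -0.0]
width: 0.005
screw 0.0
tape 0.5363095238095238
belt 0.1883656509695291
```

View pics/t9c.png

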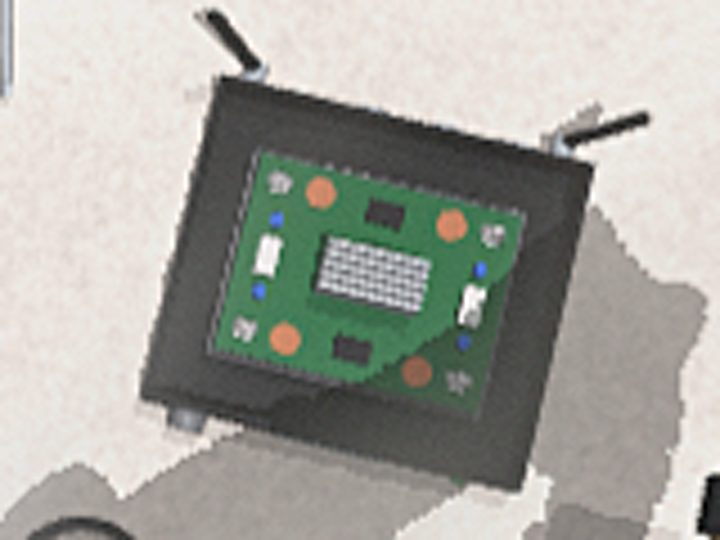

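The top crop shows all four white barbs over the board, at (280,182), (492,236), (244,329) and (458,381). The differences at the tape and belt-pack look like the arm and its shadow in the picture, since the arm never went near either. The robot is clear and the force reads zero, so I'm handing in.

```bash
python3 -c "
from cell import *
print(sign_off())"
```

```text
the job is handed in; nothing more can be done
None
```

The board is seated on the four standoffs and I handed the job in at about 45.7 s of the 72 s allowed.

**What I did:** I gripped the heat sink and lined the board up by looking through its two +y holes at the standoff tips. I laid the board level on the barbs, let go, and pressed the four copper spots in turn with closed fingertips. I then pressed each spot again onto its hard stop, where the force readings were 10 to 12 N.

**Last checks:**
- **Height:** the underside reads 30.7–30.8 mm at all four corners and is level. Each corner's hard stop came at the same TCP height, 52.8–52.9 mm. The tip-based estimate puts the seats at about 31 mm.
- **Barbs:** the final top view shows all four standoffs' barbs above the board.
- **Robot:** the gripper is clear of everything, and the wrist force was about zero.

**Not confirmed or in disagreement:**
- **Contact pins and clicks:** I could not see the pins or hear the clicks directly. Seating is inferred from height, force and the pictures.
- **Tilt during pressing:** the first pass was less even than planned. Corners dropped quickly once past their barbs, so the board was tilted about 3° for a short time.
- **Bystanders:** the screwdriver showed no change from before to after. The picture comparison did flag the tape (54% of pixels) and the belt-pack (19%). I put that down to the arm and its shadow, since the gripper never went near them, but I did not confirm it separately.
- **Camera offset:** the top and wrist cameras differed by about 3 mm in y on the board's starting position, so I aligned by the view through the holes instead.

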